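# Tuck the job-card holder's flap under its lip

## Robot

A 6-joint arm with a two-finger parallel gripper is mounted at the origin on a cart in front of the work surface, level with it; the furniture and walls round the work are solid. World frame = base frame: x ahead of the robot, y to its left, z up, the work surface at z = 0. Lengths are in m, angles in degrees, forces in N, time in s.
With the tool pointing down it reaches from about 0.4 to 0.825 m from the base axis. Payload 7 kg.
Tool frame: the origin (TCP) lies on the centre line of the jaws, within the pads' length; the fingertips stand 19 mm ahead of it and the grasp point (between the pads) is the TCP; z points along the fingers, y is the line along which they close (so a half turn about z gives the same grasp; the last joint's range is limited). The gripper opens to 88 mm and grips with 3 to 60 N. Pads are 19 mm wide; open, the fingers measure 130 mm over their backs; the gripper's body (78 mm by 193 mm) begins 47 mm behind the grasp point.
Start: joints at [89.674, 20.546, 0.682, 0, -70.136, -16.507], TCP at [0.195, 0.646, 0.246] pointing down, gripper open.
Joint ranges: [-176.03, 176.03], [-82.01, 121.73], [-58.28, 71.71], [-173.87, 95.51], [-174.79, -0.11], [-173.66, 173.66]. Speed limits (degrees/s): [136.94, 136.94, 172.46, 180, 180, 180].

## Interface

Orientations are given as [roll, pitch, yaw] about the fixed x, y, z axes, in that order (R = Rz(yaw) Ry(pitch) Rx(roll)).
In Python, from plant import * gives the robot as it stands. The module is installed in compiled form; this text tells all that it offers.
- The arm moves only by the tool play_rows, never from a script. Its argument "deltas" is a list of rows, each a list of 6 numbers: the shift along the world's x, y, z scaled (see below), then the turn, a rotation vector about the world's x, y, z scaled (see below). A call has 1 to 10 rows; each row shifts and turns the commanded pose from where the row before left it; what a row does not reach is not made up. The controller multiplies each number of a shift by 800 mm and each number of a turn by 180 degrees. A row lasts 1/10 s, in which the tool goes at most 50 mm and 8.59 degrees, less where a joint would pass 70% of its speed; a pose out of reach is approached as far as the arm can. A call with a number of a shift or a turn outside -1 to 1 is refused whole. A call with a gripper value outside its range is refused whole. "gripper" is the gripper command: -1 is shut, 1 is fully open, values between are in proportion, set as the call begins (left out, the last holds). The fingers move at their own pace and stop on an object; the grip force is fixed at half the most. Time passes only in rows, so rows that do not move let the fingers close. It gives the time, the measured TCP pose, the force, the opening and the grip force at its end, in the units of the state.
- get_obs(): the state, without advancing time (a new reading comes with each control period).
- snapshot(name): name is "scene" or "top" or "wrist"; returns (picture, depth): 420x560x3 uint8, blue, green, red; 420x560 float32, m along the optical axis (not along the pixel's ray), 0 where there is no reading.
- camera_model(name): a dict with "fx", "fy", "cx", "cy" (pixels), "world_to_cam" (4x4, takes a point from world to camera coordinates). Camera axes: x right, y down, z forward; pixel columns grow to the right and rows downward; lengths in m; the calibration is good to about 2 mm. A picture is of the moment at which its call begins: read the wrist's pose just before it. camera_model takes no time and is no camera call; for the wrist camera it gives the pose at the moment of the call.
- close_job(): hands the job in; it is judged then, once.
The state is a dict: "clock": time; "joint_pos": joint angles; "qvel": joint speeds; "tau": joint torques, N m; "tool_pos": TCP position; "orientation": TCP orientation; "force": force on the tool from outside, world axes, zero at the start; "moment": the same for the moment, N m; "opening": finger opening in m; "gripper_force": force on a finger pad.
Only numpy, scipy, OpenCV 4.12 (cv2) and the standard library are available. Lean on these libraries where they do the work, as an engineer would, in place of code of your own. Each camera call takes 0.05 s, during which the arm holds its last target. There are 200 camera calls.

## Task

The job card on the bench is still weighed down by the black roll of tape: with the fingertips, push the roll sideways off the card holder until it lies flat on the bench beside it. Then fold the holder's sprung metal flap over the card, and while keeping it pressed flat push it on by its raised rib until its free edge is tucked fully home beneath the steel retaining lip, so that the flap stays down when you leave it. Pick nothing up, and leave the marker and the two pipe elbows round the holder where they are.

Things in the scene. Friction and masses are not known exactly. Their poses are not given: they have to be found in the camera images.
- holder: Job-card holder fixed to the bench: black board 180 x 150 x 8 mm (x, y, z) with a white card on it, 100 mm metal flap at one end, steel lip at the other. Origin: centre of the underside, on the bench. x points from the hinge to the lip (the way the flap folds), y along the hinge, z up; yaw varies. From x = -42 to 51 mm, between hinge ears and lip, the board is open on both y sides.
- hinge (a point): Axis of the hinge pin at its middle, as it starts (untucked): holder x = -70 mm, 14 mm above the bench, pin along holder y. The pin runs in slots in two steel ears, 22 mm high, at holder y = +-66 mm and from x = -80 to -42 mm.
- lip_edge (a point): Middle of the lip's edge, on its underside, 18.5 mm above the bench, at holder x = 51 mm; the flap's free edge goes beneath it. Steel bracket 80 mm long in y: overhang 3 mm thick from x = 51 to 69 mm, closed by a wall at x = 66 mm; top 21.5 mm above the bench.
- flap (a joint): Flap angle in rad: 0 = folded flat, parallel to the board; pi/2 upright; starts about 1.75 to 2.05, leaning away from the lip. Steel plate, 112 mm from pin to free edge, 100 mm wide, 3 mm thick, centred on the pin: at 0 its top face (the face away from the lip when open) is 15.5 mm above the bench. A light spring (about 1 N at the free edge) raises it again if let go untucked.
- flap_slide (a joint): Travel of the hinge pin along its slots towards the lip, in m: 0 at the start, 0.020 fully home. About 4 N of friction; stays where it is put. At 0 the folded flap's edge is at holder x = 42 mm, 9 mm short of the lip; at 0.020 it is 11 mm beneath it. The flap cannot pass through the lip: fold it down first, then push it in.
- flap_rib (a point): Middle of the top of the raised rib across the flap's outer (top) face, 85 mm from the hinge pin; the rib is 100 mm long, 6 mm thick, 7.5 mm proud of the face. A fingertip on the flap, on the hinge side of the rib, can push against it. Moves with the flap.
- roll_centre (a point): Centre, half-way up, of the black roll of tape, 60 mm across and 19 mm high, about 50 g, lying flat and loose on the card between hinge and lip at the start (centre 17.5 mm above the bench; 9.5 mm when it lies on the bench).
- tape_roll: The same roll; origin at the centre of its underside, z is its axis.
- marker: Bystander: white marker pen 135 mm long, 17 mm thick, lying loose on the bench about 175 mm behind the holder's centre (on the hinge side), roughly parallel to the hinge. Origin: centre of its underside.
- elbow_a: Bystander: larger copper pipe elbow 55 x 55 x 26 mm, loose on the bench beyond the lip. Origin: centre of its underside.
- elbow_b: Bystander: smaller copper pipe elbow 49 x 49 x 22 mm, loose on the bench beyond the lip. Origin: centre of its underside.
There are look-alikes about, which are no part of the job. What is shaped like the tape_roll but pink or white is not meant.

How it is judged (in metres and radians):
On the way, in this order (a step that is already met when the one before it is completed fails the run):
1. the roll of tape lies flat on the bench, off the holder, with the flap still open (height (world z) of roll_centre between 0.004 and 0.0145 m and angle between tape_roll's own z axis and vertical below 0.15 rad and value of joint flap above 1 rad), for 0.2 s.
2. the flap is folded flat and its edge is beneath the lip (value of joint flap below 0.08 rad and value of joint flap_slide above 0.014 m), for 0.2 s.
At the end, for the whole second after the job is handed in: The flap is folded down (within 0.08 rad of flat) and slid at least 14 of 20 mm towards the lip, so that its edge is held at least 5 mm beneath it; the roll of tape lies flat and at rest on the bench, off the holder (all of step 2 and height (world z) of roll_centre between 0.004 and 0.0145 m and angle between tape_roll's own z axis and vertical below 0.15 rad and linear speed of tape_roll below 0.02 m/s); the robot touches nothing.
It fails at once if the roll of tape is lifted (height (world z) of roll_centre above 0.06 m).
It fails at once if the marker is moved more than 30 mm (distance of marker from where it was at the start of the episode above 0.03 m).
It fails at once if the larger pipe elbow is moved more than 30 mm (distance of elbow_a from where it was at the start of the episode above 0.03 m).
It fails at once if the smaller pipe elbow is moved more than 30 mm (distance of elbow_b from where it was at the start of the episode above 0.03 m).
It also fails if it takes over 53 s, if anything falls off the work surface, if the arm or the gripper's body presses on something with over 40 N, if the wrist force passes 120 N, or if a joint passes its speed limit or range.

## Working session

There is one attempt and no reset: what is moved stays moved. The work goes in short steps, Python scripts to look and compute and a tool call to move; the robot and the scene stay as the last step left them, time stands still between calls to the robot, and variables do not carry over. Pictures are saved under pics/ and viewed, at most 10 in all, crops included, and the job is handed in when it is done.

Besides the shell and the picture viewer there is one more tool, called after "Call:" as name(argument=value, ...), one argument or row to a line, values as JSON. play_rows: Moves the arm, as the interface text tells. Its arguments: {"type":"object","properties":{"deltas":{"type":"array","items":{"type":"array","items":{"type":"number","minimum":-1,"maximum":1}}},"gripper":{"type":"number"}},"required":["deltas"]}

```bash
mkdir -p pics
python3 - <<'E'
from plant import *
import cv2,numpy as np
o=get_obs();print(o)
for n in("scene","top"):
    p,d=snapshot(n);cv2.imwrite(f"pics/{n}0.png",p);np.save(f"pics/{n}0.npy",d);m=camera_model(n);print(n,m)
E
```

```text
{'clock': 0.0, 'joint_pos': array([ 8.96723986e+01,  2.05904271e+01,  6.33277089e-01, -2.11790196e-02,
       -7.01345654e+01, -1.65068118e+01]), 'qvel': array([ 0.03916583,  0.02125213, -0.03285341, -0.01212218, -0.09632942,
       -0.10642701]), 'tau': array([ 6.80249996e-04, -5.82713342e+01,  2.93061697e+01,  6.99723691e+00,
        7.02699821e-03, -1.52410912e-04]), 'tool_pos': array([0.19536986, 0.64562837, 0.24462693]), 'orientation': array([ 1.79906407e+02, -6.97265371e-03, -1.68416203e+01]), 'force': array([-0.60989404,  0.5447378 ,  0.7691154 ]), 'moment': array([0.00283309, 0.01839016, 0.01501693]), 'gripper_force': 0.0, 'opening': 0.08755238013683572}
scene {'fx': 525.6511900792985, 'fy': 525.6511900792985, 'cx': 275.3308070822263, 'cy': 213.46277637460898, 'world_to_cam': array([[ 0.74016807, -0.67240289, -0.00505763, -0.36570759],
       [-0.45216544, -0.49213976, -0.74387154,  0.31086606],
       [ 0.49769231,  0.55287685, -0.66830349,  0.81396284],
       [ 0.        ,  0.        ,  0.        ,  1.        ]])}
top {'fx': 502.8583579911777, 'fy': 502.8583579911777, 'cx': 281.13195831115246, 'cy': 212.723834111024, 'world_to_cam': array([[-0.02718885, -0.99946868,  0.01797538,  0.06459949],
       [-0.99785368,  0.02606453, -0.06007225,  0.5168155 ],
       [ 0.05957181, -0.01957009, -0.99803217,  1.13317177],
       [ 0.        ,  0.        ,  0.        ,  1.        ]])}
```

View pics/top0.png

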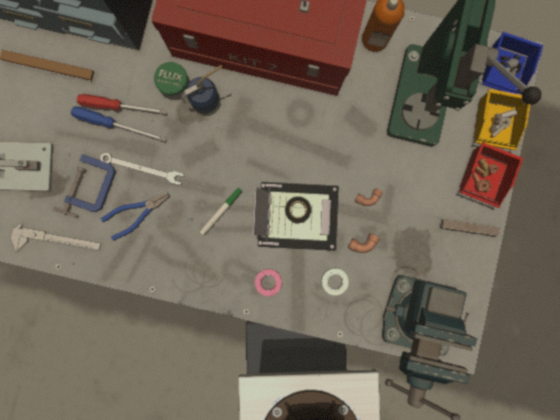

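View pics/scene0.png

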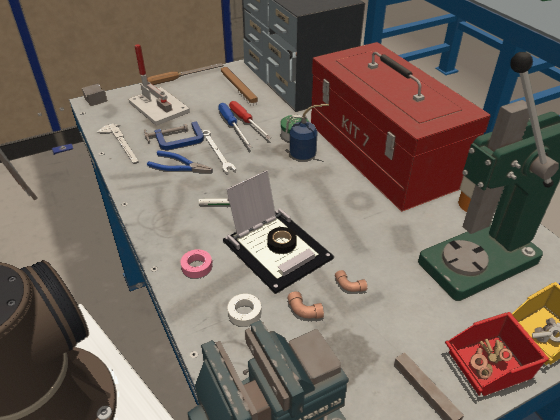

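The top view shows the holder at about cols 257–338, rows 183–248. Its hinge is on the left (towards world +y) and its lip on the right. The black roll is at about (298, 209), the marker at (222, 212), and the elbows at (370, 198) and (364, 243). The pink and white rolls are decoys.

```bash
cat > h.py <<'E'
from plant import *
import cv2,numpy as np
def ray(m,u,v,z):
    T=np.linalg.inv(m["world_to_cam"]);d=T[:3,:3]@np.array([(u-m["cx"])/m["fx"],(v-m["cy"])/m["fy"],1]);c=T[:3,3]
    return c+d*(z-c[2])/d[2]
def proj(m,p):
    q=m["world_to_cam"]@np.append(p,1);return np.array([m["fx"]*q[0]/q[2]+m["cx"],m["fy"]*q[1]/q[2]+m["cy"]])
E
python3 - <<'E'
from h import *
p=cv2.imread("pics/top0.png");m=camera_model("top")
g=p.max(2);mask=(g<60).astype(np.uint8)*255
roi=np.zeros_like(mask);roi[170:262,240:350]=mask[170:262,240:350]
cs,_=cv2.findContours(roi,cv2.RETR_CCOMP,cv2.CHAIN_APPROX_NONE)
for c in cs:
    if cv2.contourArea(c)>60:
        r=cv2.minAreaRect(c);print(cv2.contourArea(c),np.round(r[0],1),np.round(r[1],1),round(r[2],1))
        if r[1][0]>50: 
            for q in cv2.boxPoints(r):print('corner',q,ray(m,*q,.008).round(4))
        elif max(r[1])<40: print('roll?',ray(m,*r[0],.027).round(4))
hsv=cv2.cvtColor(p,cv2.COLOR_BGR2HSV)
c=cv2.resize(p[165:265,190:390],(800,400),interpolation=cv2.INTER_CUBIC);cv2.imwrite("pics/crop1.png",c)
E
```

```text
416.5 [297.8 209.3] [22.6 23.3] 45.0
roll? [0.5245 0.0132 0.027 ]
323.0 [297.8 209.3] [19.8 20.5] 45.0
roll? [0.5245 0.0132 0.027 ]
840.5 [303.  216.3] [66.2 63.5] 2.2
corner [268.69745 246.71362] [0.4417 0.0812 0.008 ]
corner [271.18573 183.26218] [0.5874 0.0717 0.008 ]
corner [337.31934 185.85565] [ 0.5775 -0.0807  0.008 ]
corner [334.83105 249.3071 ] [ 0.4316 -0.0701  0.008 ]
```

View pics/crop1.png

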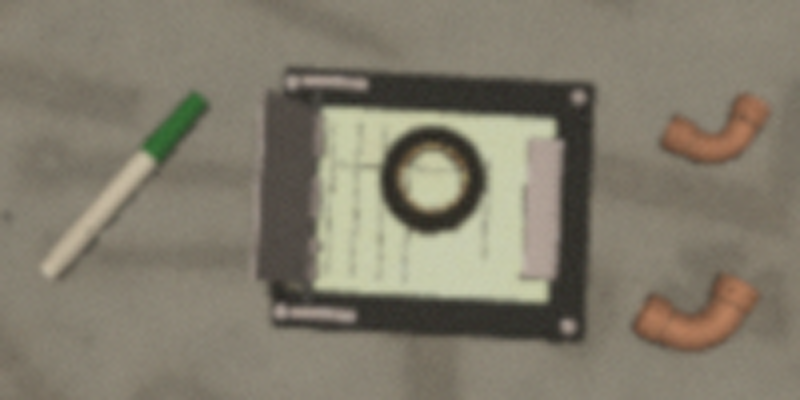

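Run:
```python
from h import *
m=camera_model("top")
P=[ray(m,190+(u+.5)/4-.5,165+(v+.5)/4-.5,.008)[:2] for u,v in[(286,68),(594,86),(583,341),(272,325)]]
P=np.array(P);print(P.round(4));c=P.mean(0)
ex=(P[1]+P[2]-P[0]-P[3]);print('len',np.linalg.norm(ex)/2);ex/=np.linalg.norm(ex)
ey=(P[0]+P[1]-P[2]-P[3]);print('wid',np.linalg.norm(ey)/2);ey/=np.linalg.norm(ey)
print('centre',c,'yaw',np.degrees(np.arctan2(ex[1],ex[0])),np.degrees(np.arctan2(ey[1],ey[0]))-90)
f=lambda u,v,z:ray(m,190+(u+.5)/4-.5,165+(v+.5)/4-.5,z)[:2]
loc=lambda q:np.round([(q-c)@ex,(q-c)@np.array([-ex[1],ex[0]])],4)
print('lip corners',[loc(f(*q,.0215)) for q in[(530,137),(564,140),(555,279),(522,277)]])
print('roll',f(433,178,.0175),loc(f(433,178,.022)))
print('flap base', [loc(f(*q,.014)) for q in[(318,105),(308,290)]])
print('flap top edge', [loc(f(*q,.12)) for q in[(265,92),(257,280)]])
for n,q in dict(ea=(695,325),eb=(715,135),m1=(200,97),m2=(48,272)).items(): print(n,f(*q,.012),loc(f(*q,.012)))
```

```text
[[ 0.5917  0.0948]
 [ 0.5768 -0.0826]
 [ 0.4303 -0.0713]
 [ 0.4443  0.1065]]
len 0.17815206941378892
wid 0.14745566251501654
centre [0.51078007 0.01184736] yaw -94.65066100221664 -94.46612845511441
lip corners [array([0.052 , 0.0407]), array([0.0714, 0.04  ]), array([ 0.0701, -0.0392]), array([ 0.0514, -0.0391])]
roll [0.52542364 0.01245269] [-0.002   0.0142]
flap base [array([-0.0696,  0.053 ]), array([-0.0694, -0.053 ])]
flap top edge [array([-0.0962,  0.0473]), array([-0.0948, -0.0504])]
ea [ 0.43770068 -0.13522734] [ 0.1525 -0.0609]
eb [ 0.54634247 -0.15079898] [0.1592 0.0486]
m1 [0.57576073 0.14438129] [-0.1374  0.054 ]
m2 [0.47787459 0.23299849] [-0.2178 -0.0507]
```

Call:
play_rows(
  deltas=[
    [0.022, -0.052, 0, 0, 0, -0.043],
    [0.022, -0.052, 0, 0, 0, -0.043],
    [0.022, -0.052, 0, 0, 0, -0.043],
    [0.022, -0.052, 0, 0, 0, -0.043],
    [0.022, -0.052, 0, 0, 0, -0.043],
    [0.022, -0.052, 0, 0, 0, -0.043],
    [0.022, -0.052, 0, 0, 0, -0.043],
    [0.022, -0.052, 0, 0, 0, -0.043],
    [0.022, -0.052, 0, 0, 0, -0.043],
    [0.022, -0.052, 0, 0, 0, -0.043],
  ],
  gripper=-1,
)

```text
clock: 1.1
tool_pos: [0.3716, 0.2282, 0.2456]
orientation: [-180.0, 0.0, -94.5]
force: [1.8, 0.6, 0.9]
opening: 0.0132
gripper_force: 0.0
```

Call:
play_rows(
  deltas=[
    [0.023, -0.052, 0, 0, 0, 0],
    [0.023, -0.052, 0, 0, 0, 0],
    [0.023, -0.052, 0, 0, 0, 0],
    [0.023, -0.052, 0, 0, 0, 0],
    [0.023, -0.052, 0, 0, 0, 0],
    [0, 0, 0, 0, 0, 0],
    [0, 0, 0, 0, 0, 0],
  ],
)

```text
clock: 1.8
tool_pos: [0.4634, 0.0207, 0.2451]
orientation: [179.9, -0.0, -94.4]
force: [0.0, 1.3, -1.3]
opening: 0.0002
gripper_force: 0.0
```

Call:
play_rows(
  deltas=[
    [0, -0.004, -0.05, 0, 0, 0],
    [0, 0, -0.05, 0, 0, 0],
    [0, 0, -0.05, 0, 0, 0],
    [0, 0, -0.05, 0, 0, 0],
    [0, 0, -0.04, 0, 0, 0],
    [0, 0, -0.024, 0, 0, 0],
    [0, 0, 0, 0, 0, 0],
    [0, 0, 0, 0, 0, 0],
  ],
)

```text
clock: 2.6
tool_pos: [0.4635, 0.0198, 0.0347]
orientation: [180.0, -0.0, -94.1]
force: [0.5, -0.1, 0.6]
opening: 0.0004
gripper_force: 0.0
```

Run:
```python
from h import *
for n in("scene","top"):
    p,d=snapshot(n);cv2.imwrite(f"pics/{n}1.png",p)
s=cv2.imread("pics/scene1.png")[140:320,180:380];t=cv2.imread("pics/top1.png")[165:265,220:350]
cv2.imwrite("pics/c1.png",np.hstack([cv2.resize(s,(420,378)),cv2.resize(t,(380,378))]))
```

```text
(no output)
```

View pics/c1.png

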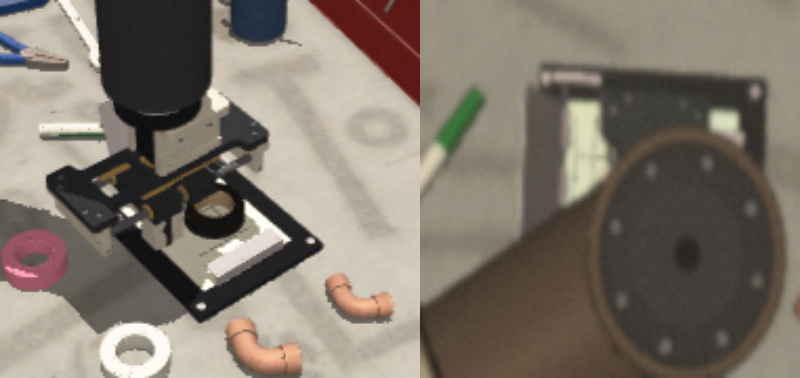

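The closed fingertips stand just behind the roll (scene crop, about (155, 235), with the roll at (215, 208)), and the flap is clear of the gripper. Next is the push.

Call:
play_rows(
  deltas=[
    [0.0125, -0.0013, 0, 0, 0, 0],
    [0.0125, -0.0013, 0, 0, 0, 0],
    [0.0125, -0.0013, 0, 0, 0, 0],
    [0.0125, -0.0013, 0, 0, 0, 0],
    [0.0125, -0.0013, 0, 0, 0, 0],
    [0.0125, -0.0013, 0, 0, 0, 0],
    [0.0125, -0.0012, 0, 0, 0, 0],
    [0.0125, -0.0012, 0, 0, 0, 0],
    [0.0125, -0.0012, 0, 0, 0, 0],
    [0.0125, -0.0012, 0, 0, 0, 0],
  ],
)

```text
clock: 3.7
tool_pos: [0.5643, 0.0087, 0.0343]
orientation: [180.0, -0.0, -94.2]
force: [-0.4, -0.1, 0.2]
opening: 0.0004
gripper_force: 0.4
```

Call:
play_rows(
  deltas=[
    [0.01, -0.001, 0, 0, 0, 0],
    [0.006, 0, 0, 0, 0, 0],
    [0, 0, 0, 0, 0, 0],
  ],
)

```text
clock: 4.0
tool_pos: [0.5769, 0.008, 0.0343]
orientation: [-180.0, 0.0, -94.2]
force: [-0.8, 0.5, -0.1]
opening: 0.0003
gripper_force: 0.0
```

Run:
```python
from h import *
for n in("scene","top"):
    p,d=snapshot(n);cv2.imwrite(f"pics/{n}2.png",p)
s=cv2.imread("pics/scene2.png")[140:320,180:380];t=cv2.imread("pics/top2.png")[145:245,220:350]
cv2.imwrite("pics/c2.png",np.hstack([cv2.resize(s,(420,378)),cv2.resize(t,(380,378))]))
```

```text
(no output)
```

View pics/c2.png

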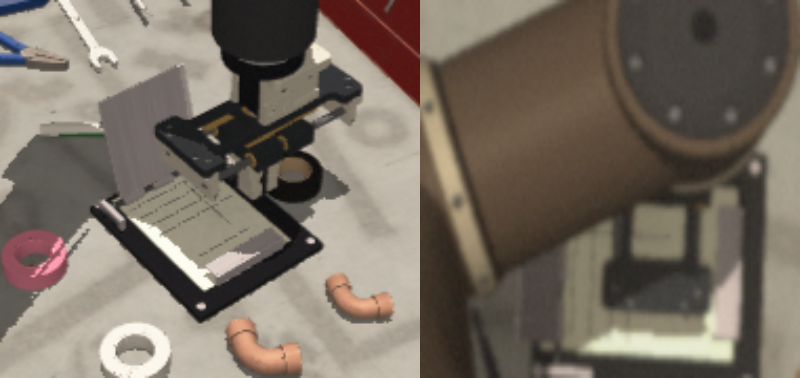

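Call:
play_rows(
  deltas=[
    [0.01, -0.001, 0, 0, 0, 0],
    [0.008, 0, 0, 0, 0, 0],
    [0, 0, 0, 0, 0, 0],
    [-0.015, 0, 0, 0, 0, 0],
    [-0.015, 0, 0.03, 0, 0, 0],
    [0, 0, 0.06, 0, 0, 0],
    [0, 0, 0.06, 0, 0, 0],
    [0, 0, 0.06, 0, 0, 0],
    [-0.02, 0.05, 0, 0, 0, 0],
    [-0.02, 0.05, 0, 0, 0, 0],
  ],
)

```text
clock: 5.1
tool_pos: [0.5342, 0.0875, 0.2041]
orientation: [-179.8, 0.1, -94.4]
force: [0.4, 0.9, -0.9]
opening: 0.0007
gripper_force: 0.0
```

Call:
play_rows(
  deltas=[
    [-0.015, 0.05, 0, 0, 0, 0],
    [0, 0.03, 0, 0, 0, 0],
    [0, 0, 0, 0, 0, 0],
  ],
)

```text
clock: 5.4
tool_pos: [0.5217, 0.1536, 0.2025]
orientation: [-180.0, 0.0, -94.1]
force: [-0.0, -0.5, 0.1]
opening: 0.0007
gripper_force: 0.0
```

Run:
```python
from h import *
for n in("scene","top"):
    p,d=snapshot(n);cv2.imwrite(f"pics/{n}3.png",p)
s=cv2.imread("pics/scene3.png")[140:320,180:380];t=cv2.imread("pics/top3.png")[145:245,220:350]
cv2.imwrite("pics/c3.png",np.hstack([cv2.resize(s,(420,378)),cv2.resize(t,(380,378))]))
```

```text
(no output)
```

View pics/c3.png

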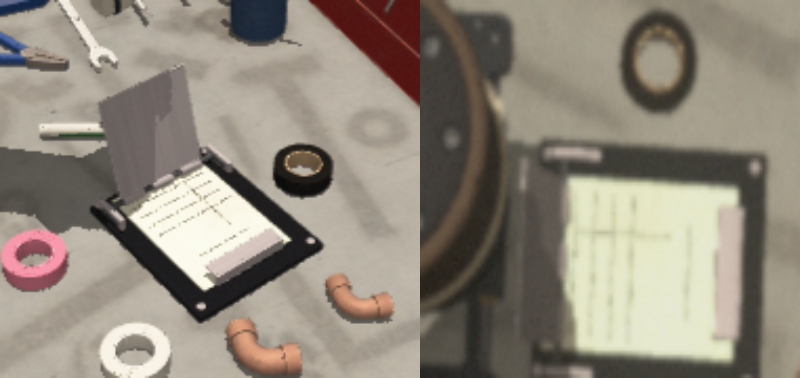

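The black roll lies flat on the bench beside the holder (top crop (658, 60)), and the flap is still open. Next I go down behind the flap and sweep it over.

Call:
play_rows(
  deltas=[
    [0, 0, -0.05, 0, 0, 0],
    [0, 0, -0.05, 0, 0, 0],
    [0, 0, -0.038, 0, 0, 0],
    [0, 0, 0, 0, 0, 0],
    [0, 0, 0, 0, 0, 0],
  ],
)

```text
clock: 6.0
tool_pos: [0.5228, 0.1503, 0.0923]
orientation: [180.0, -0.1, -94.3]
force: [0.6, -0.1, 0.1]
opening: 0.0003
gripper_force: 0.0
```

Call:
play_rows(
  deltas=[
    [-0.001, -0.0128, 0, 0, 0, 0],
    [-0.001, -0.0128, 0, 0, 0, 0],
    [-0.001, -0.0128, 0, 0, 0, 0],
    [-0.001, -0.0128, 0, 0, 0, 0],
    [-0.001, -0.0128, 0, 0, 0, 0],
    [-0.001, -0.0128, 0, 0, 0, 0],
    [-0.001, -0.0128, 0, 0, 0, 0],
    [-0.001, -0.0128, 0, 0, 0, 0],
    [-0.001, -0.0128, 0, 0, 0, 0],
    [0, 0, 0, 0, 0, 0],
  ],
)

```text
clock: 7.0
tool_pos: [0.5151, 0.0577, 0.0918]
orientation: [180.0, -0.0, -94.3]
force: [1.0, 0.3, 0.6]
opening: 0.0002
gripper_force: 0.1
```

Run:
```python
from h import *
p,d=snapshot("scene");cv2.imwrite("pics/scene4.png",p)
cv2.imwrite("pics/c4.png",cv2.resize(p[120:320,160:400],(720,600)))
```

```text
(no output)
```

View pics/c4.png

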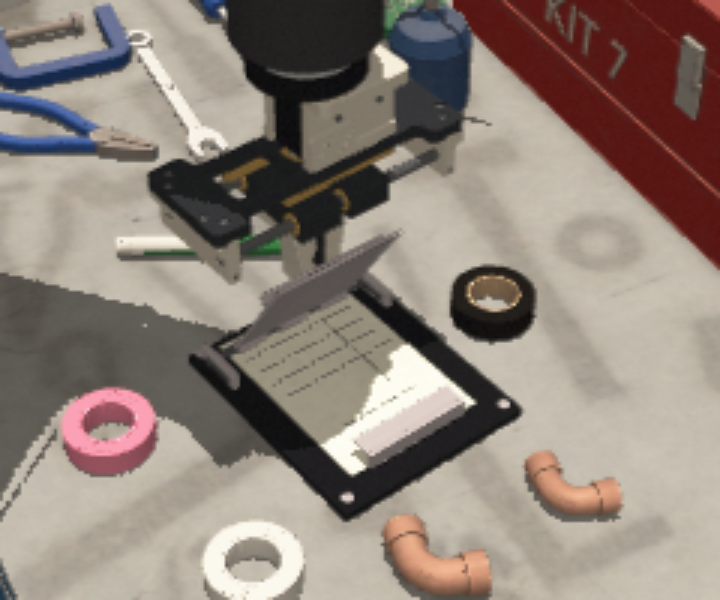

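The flap has swung to roughly 58° with the fingertips behind it at crop (310, 260). I follow the hinge arc down.

Call:
play_rows(
  deltas=[
    [-0.0007, -0.0094, -0.0052, 0, 0, 0],
    [-0.0007, -0.0094, -0.0052, 0, 0, 0],
    [-0.0006, -0.0072, -0.0088, 0, 0, 0],
    [-0.0006, -0.0072, -0.0088, 0, 0, 0],
    [-0.0003, -0.0044, -0.0106, 0, 0, 0],
    [-0.0003, -0.0044, -0.0106, 0, 0, 0],
    [-0.0001, -0.0019, -0.0094, 0, 0, 0],
    [-0.0001, -0.0019, -0.0094, 0, 0, 0],
    [0, 0, 0, 0, 0, 0],
  ],
)

```text
clock: 7.95
tool_pos: [0.5122, 0.022, 0.0364]
orientation: [179.9, -0.0, -94.2]
force: [0.4, -0.7, 0.9]
opening: 0.0006
gripper_force: 0.6
```

Call:
play_rows(
  deltas=[
    [0, 0, -0.0015, 0, 0, 0],
    [0, 0, -0.0015, 0, 0, 0],
    [0, 0, 0, 0, 0, 0],
  ],
)

```text
clock: 8.25
tool_pos: [0.5126, 0.0224, 0.0352]
orientation: [180.0, -0.0, -94.2]
force: [-1.0, -1.3, 1.3]
opening: 0.0008
gripper_force: 0.6
```

Call:
play_rows(
  deltas=[
    [0, 0, -0.0015, 0, 0, 0],
    [0, 0, -0.0015, 0, 0, 0],
    [0, 0, 0, 0, 0, 0],
  ],
)

```text
clock: 8.55
tool_pos: [0.513, 0.0224, 0.0336]
orientation: [-180.0, 0.0, -94.2]
force: [-4.2, -1.6, 13.1]
opening: 0.0004
gripper_force: 6.2
```

Call:
play_rows(
  deltas=[
    [-0.0004, -0.005, 0, 0, 0, 0],
    [-0.0004, -0.005, 0, 0, 0, 0],
    [-0.0004, -0.005, 0, 0, 0, 0],
    [-0.0004, -0.005, 0, 0, 0, 0],
    [-0.0004, -0.005, 0, 0, 0, 0],
    [0, 0, 0, 0, 0, 0],
  ],
)

```text
clock: 9.15
tool_pos: [0.5115, 0.0026, 0.0338]
orientation: [-179.9, 0.0, -94.2]
force: [-4.0, 1.2, 10.6]
opening: 0.0007
gripper_force: 5.6
```

Call:
play_rows(
  deltas=[
    [-0.0004, -0.005, 0, 0, 0, 0],
    [-0.0004, -0.005, 0, 0, 0, 0],
    [-0.0004, -0.005, 0, 0, 0, 0],
    [0, 0, 0, 0, 0, 0],
  ],
)

```text
clock: 9.55
tool_pos: [0.5123, -0.0085, 0.034]
orientation: [-179.7, 0.1, -94.2]
force: [0.1, 3.9, 6.8]
opening: 0.0003
gripper_force: 5.8
```

Call:
play_rows(
  deltas=[
    [-0.0002, -0.003, 0, 0, 0, 0],
    [-0.0002, -0.003, 0, 0, 0, 0],
    [0, 0, 0, 0, 0, 0],
  ],
)

```text
clock: 9.85
tool_pos: [0.5132, -0.0096, 0.0339]
orientation: [-179.6, 0.4, -94.2]
force: [-5.2, 30.4, 4.6]
opening: 0.0002
gripper_force: 17.5
```

Call:
play_rows(
  deltas=[
    [-0.0002, -0.003, 0, 0, 0, 0],
    [-0.0002, -0.003, 0, 0, 0, 0],
    [0, 0, 0, 0, 0, 0],
  ],
)

```text
clock: 10.15
tool_pos: [0.5139, -0.0105, 0.0339]
orientation: [-179.4, 0.7, -94.2]
force: [-8.5, 56.8, 4.1]
opening: 0.0006
gripper_force: 28.6
```

The hard stop is reached at about 20 mm of slide. I back off gently, lift and check.

Call:
play_rows(
  deltas=[
    [0.0002, 0.004, 0, 0, 0, 0],
    [0.0002, 0.004, 0.001, 0, 0, 0],
    [0, 0.002, 0.005, 0, 0, 0],
    [0, 0, 0.02, 0, 0, 0],
    [0, 0, 0.06, 0, 0, 0],
    [0, 0, 0.06, 0, 0, 0],
    [0, 0.06, 0, 0, 0, 0],
    [0, 0.06, 0, 0, 0, 0],
    [0, 0.06, 0, 0, 0, 0],
    [0, 0.06, 0, 0, 0, 0],
  ],
)

```text
clock: 11.15
tool_pos: [0.5097, 0.1827, 0.1501]
orientation: [-179.9, 0.1, -94.3]
force: [1.3, -0.2, -0.1]
opening: 0.0003
gripper_force: 0.0
```

Call:
play_rows(
  deltas=[
    [0, 0.06, 0, 0, 0, 0],
    [0, 0, 0, 0, 0, 0],
    [0, 0, 0, 0, 0, 0],
  ],
)

```text
clock: 11.45
tool_pos: [0.5095, 0.2301, 0.1492]
orientation: [180.0, -0.0, -94.1]
force: [0.3, -0.1, 0.8]
opening: 0.0006
gripper_force: 0.0
```

Run:
```python
from h import *
for n in("scene","top"):
    p,d=snapshot(n);cv2.imwrite(f"pics/{n}5.png",p)
s=cv2.imread("pics/scene5.png")[140:320,180:380];t=cv2.imread("pics/top5.png")[145:265,200:390]
cv2.imwrite("pics/c5.png",np.hstack([cv2.resize(s,(400,360)),cv2.resize(t,(400,360))]))
```

```text
(no output)
```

View pics/c5.png

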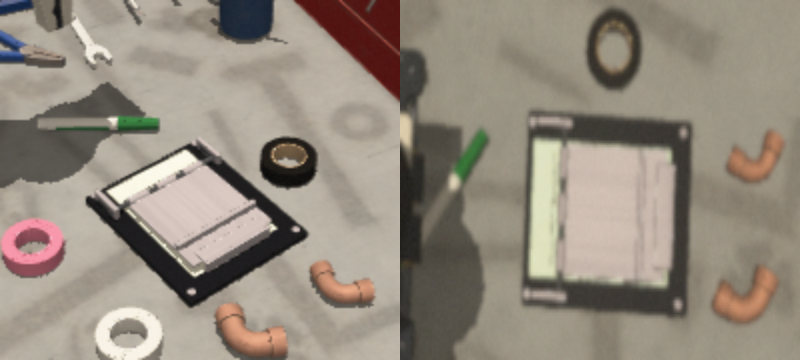

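The flap lies flat and stays down with its edge under the lip (top crop, about (655, 215)). The roll is flat on the bench at (613, 47), and the marker and both elbows have not moved.

```bash
python3 -c "
from plant import *
print(close_job())"
```

```text
the job is handed in; nothing more can be done
None
```

I pushed the tape roll off onto the bench, folded the flap and slid it to its stop under the lip, left the marker and elbows in place, and handed the job in at about 11.5 s; no verdict came back.

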